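# Change over the syrup pump

## Robot

A 6-joint arm with a two-finger parallel gripper is mounted at the origin on a cart in front of the work surface, level with it; the furniture and walls round the work are solid. World frame = base frame: x ahead of the robot, y to its left, z up, the work surface at z = 0. Lengths are in m, angles in rad, forces in N, time in s.
With the tool pointing down it reaches from about 0.325 to 0.925 m from the base axis. Payload 3.1 kg.
Tool frame: the origin (TCP) lies midway between the tips of the shut fingers; the grasp point (between the pads) lies manip.grip_point_offset behind it (manip.grip_point_offset is the distance from the TCP to the grasp point, in m); z points along the fingers, y is the direction in which the jaws open and shut (so a half turn about z gives the same grasp; the last joint's range is limited). The gripper opens to 85 mm and grips with 20 to 120 N. Pads are 22 mm wide; open, the fingers measure 114 mm over their backs; the gripper's body (76 mm by 85 mm) begins 54 mm behind the grasp point. The pads swing forward as they close: fully open they stand 13 mm farther back than shut.
Start: joints at [-1.398, 0.217, 1.613, -0, 1.311, -0.112], TCP at [0.176, -0.6, 0.231] pointing down, gripper open.
Joint ranges: [-2.75, 2.75], [-0.78, 2.1], [0.31, 2.55], [-1.13, 4.27], [0.13, 2.63], [-2.58, 2.58]. Speed limits (rad/s): [2.79, 2.79, 3.14, 3.14, 3.14, 3.14].

## Interface

Orientations are given as a unit quaternion [w, x, y, z].
In Python, from station import manip, kinematics, optics gives the robot as it stands. Calls block until the motion is done:
- manip.move_pose(position, orientation): joint-space move of the TCP to a pose.
- manip.servo_line(position, attitude=None, rate=0.15, contact_N=None): straight line of the TCP; attitude=None keeps the orientation; rate is the mean speed in m/s. With contact_N (N) it stops when the force on the tool has changed by that much, and returns True; else False.
- manip.set_joints(angles): joint-space move.
- manip.open_gripper() and manip.close(f_grip=None): open the fingers fully, or close them until they stop; f_grip is the grip in N (None keeps the last).
- manip.pause(seconds).
- kinematics.inverse_kinematics(position, orientation): joint angles nearest the present ones, or None.
- manip.observe(): the state.
- optics.read_camera(name): name is "scene" or "top" or "wrist"; returns (picture, depth): 480x640x3 uint8, blue, green, red; 480x640 float32, m along the optical axis (not along the pixel's ray), 0 where there is no reading.
- optics.get_calibration(name): a dict with "mtx" (3x3 intrinsics, pixels), "k1" (the pictures are not rectified: a ray, as slopes to the right and down, at radius r is drawn at 1 + k1 r^2 times it, then the intrinsics apply), "T" (4x4, takes a point from camera to world coordinates); the wrist camera has in their place "T_tool_cam" (4x4, takes a point from camera to tool coordinates, whose origin is the TCP and whose axes are the flange's). Camera axes: x right, y down, z forward; pixel columns grow to the right and rows downward; lengths in m; the calibration is good to about 2 mm. A picture is of the moment at which its call begins: read the wrist's pose just before it. get_calibration takes no time and is no camera call.
A pose or a line that the arm cannot do raises manip.PlanningError and nothing moves.
- manip.hand_in(): hands the job in, once; it reports no verdict.
The state is a dict: "t": time; "qpos": joint angles; "qvel": joint speeds; "joint_torque": joint torques, N m; "position": TCP position; "tool_rot": TCP orientation; "wrist_force": force on the tool from outside, world axes, zero at the start; "torque": the same for the moment, N m; "grip_width": finger opening in m.
Only numpy, scipy, OpenCV 4.12 (cv2) and the standard library are available. Lean on these libraries where they do the work, as an engineer would, in place of code of your own. Each camera call takes 0.05 s, during which the arm holds its last target.

## Task

Change the syrup pump over to the fresh bottle: pull the wooden-topped stopper out of the fresh bottle and lay it on the empty saucer, then lift the pump out of the used bottle and feed its dip tube down the narrow mouth of the fresh one until its flange sits flat on the rim. Let go of it, then press the pump head all the way down and let it spring back up. Leave both bottles upright about where they stand, and do not disturb the milk jug or the small glass.

Things in the scene. Friction and masses are not known exactly. Their poses are not given: they have to be found in the camera images.
- bottle_new: fresh bottle: round amber glass, plain paper label, 64 mm across, 140 mm high, loose and heavy; it is the one that starts with the stopper in its mouth. Shoulder from 88 to 117 mm, neck 23 mm across (lip 26), mouth with a 15 mm bore. Origin: centre of its underside, z up
- bottle_new_mouth (a point): centre of the fresh bottle's rim, at its top
- bottle_old: used bottle, same make and size (64 mm across, 140 mm high, 15 mm bore); it is the one that starts with the pump in it. Origin: centre of its underside, z up
- pump: black push-in syrup pump, 0.11 kg. Origin: underside centre of its ribbed flange (32 mm across, 12 mm high, narrowing to 17 mm at 22 mm), which rests on the bottle's rim; z up along the pump. Above it, on a steel stem, the head. Lift it by head or flange, a finger either side of the spout
- pump_tube_tip (a point): lower end of the pump's grey dip tube, slightly pointed, 112 mm below the pump's origin. The tube is 8 mm across; from 34 to 22 mm below the flange it widens to a plug 11.6 mm across that runs up to the flange
- pump_head_top (a point): top centre of the pump head, a round knob 28 mm across, 38 to 58 mm above the pump's origin, with a spout 10 mm thick that reaches 60 mm out from the axis along the pump's own -x (31 to 53 mm up). The head slides down on a spring and does not turn on the pump
- pump_head (a joint): how far the pump head is pressed down, m: 0 up, 0.015 fully down; its spring pushes back with 3 N at the top and 8 N at the bottom
- stopper: stopper: round wooden top 32 mm across and 18 mm high over a cork shank 12 mm across and 20 mm long, loose fit. Origin: centre of the underside of the wooden top, which rests on the rim; z up. Put down, it tips over and lies on its side
- saucer: empty white saucer, 145 mm across; its rim is 21 mm high, its hollow about 9 mm above the bench. Origin: centre of its underside
- jug: steel milk jug, 93 mm high, 120 mm long with its handle; a bystander. Origin: underside
- glass: small clear glass, 48 mm across, 58 mm high; a bystander. Origin: centre of its underside
Things that resemble listed ones, but are neither listed nor needed, are in the scene too. Leave any purple look-alike of the bottle_new alone.

How it is judged:
On the way, in this order (a step that is already met when the one before it is completed fails the run):
1. the stopper lies on the empty saucer, let go (horizontal distance between stopper and saucer below 0.06 m and height (world z) of stopper below 0.05 m and contact force between stopper and the fingers below 0.1 N and linear speed of stopper below 0.05 m/s), for 0.2 s.
2. the pump sits home in the fresh bottle, flange on the rim, let go, its head up (horizontal distance between pump and bottle_new_mouth below 0.004 m and z of pump in the frame of bottle_new between 0.136 and 0.144 m and angle between the z axis of pump and the z axis of bottle_new, either way round below 0.06 rad and angle between bottle_new's own z axis and vertical below 0.06 rad and value of joint pump_head below 0.004 m and contact force between pump and the fingers below 0.1 N), for 0.2 s.
3. the pump head is pressed down (by at least 12 of its 15 mm) with the pump home (horizontal distance between pump and bottle_new_mouth below 0.004 m and z of pump in the frame of bottle_new between 0.136 and 0.144 m and angle between the z axis of pump and the z axis of bottle_new, either way round below 0.06 rad and angle between bottle_new's own z axis and vertical below 0.06 rad and value of joint pump_head above 0.012 m).
At the end, for the whole second after the job is handed in: Pump upright in the fresh bottle, flange on the rim (4 mm in height and off centre, 0.06 rad), head up within 3 mm; stopper on the saucer within 60 mm of its centre; both bottles upright within 50 mm of where they began; all let go and at rest (horizontal distance between pump and bottle_new_mouth below 0.004 m and z of pump in the frame of bottle_new between 0.136 and 0.144 m and angle between the z axis of pump and the z axis of bottle_new, either way round below 0.06 rad and angle between each of bottle_new, bottle_old's own z axis and vertical below 0.06 rad and horizontal distance between stopper and saucer below 0.06 m and height (world z) of stopper below 0.05 m and contact force between each of stopper, pump and the fingers below 0.1 N and value of joint pump_head below 0.003 m and distance of each of bottle_new, bottle_old from where it was at the start of the episode below 0.05 m and linear speed of each of pump, stopper, bottle_new, bottle_old below 0.02 m/s); the robot touches nothing.
It fails at once if a bottle is tipped by more than 0.3 rad (angle between any of bottle_new, bottle_old's own z axis and vertical above 0.3 rad).
It fails at once if the milk jug or the small glass is shifted by more than 30 mm or tipped over (distance of any of jug, glass from where it was at the start of the episode above 0.03 m or angle between any of jug, glass's own z axis and vertical above 0.4 rad).
It also fails if it takes over 61 s, if anything falls off the work surface, if the arm or the gripper's body presses on something with over 40 N, if the wrist force passes 120 N, or if a joint passes its speed limit or range.

## Working session

There is one attempt and no reset: what is moved stays moved. The work goes in short steps, each a Python script; the robot and the scene stay as the last script left them, time stands still between calls to the robot, and variables do not carry over. Pictures are saved under pics/ and viewed, and the job is handed in when it is done.

```bash
ls; mkdir -p pics; python3 - <<'E'
from station import manip, kinematics, optics
import cv2, numpy as np
s=manip.observe(); print(s['t'],s['position'],s['tool_rot'],s['grip_width'],manip.grip_point_offset)
for n in ['scene','top','wrist']:
    p,d=optics.read_camera(n); cv2.imwrite(f'pics/{n}0.png',p); np.save(f'pics/{n}0_d.npy',d); 
    c=optics.get_calibration(n); print(n,{k:np.round(v,4).tolist() for k,v in c.items()})
E
```

```text
pics
0.0 [ 0.17547589 -0.5990234   0.22996112] [-1.17566064e-03  9.89876964e-01  1.41923265e-01 -4.05587170e-05] 0.08524741250797316 0.0187
scene {'mtx': [[578.1879, 0.0, 321.3183], [0.0, 578.1879, 244.8854], [0.0, 0.0, 1.0]], 'k1': 0.0386, 'T': [[0.8944, -0.275, 0.3528, 0.1902], [-0.4473, -0.5405, 0.7126, -0.758], [-0.0053, -0.7951, -0.6064, 0.7816], [0.0, 0.0, 0.0, 1.0]]}
top {'mtx': [[580.6713, 0.0, 328.4262], [0.0, 580.6713, 240.5861], [0.0, 0.0, 1.0]], 'k1': 0.0171, 'T': [[0.0247, -0.9891, 0.1455, 0.3917], [-0.9996, -0.0264, -0.0094, 0.0257], [0.0131, -0.1452, -0.9893, 1.3983], [0.0, 0.0, 0.0, 1.0]]}
wrist {'mtx': [[414.4332, 0.0, 321.0199], [0.0, 414.4332, 243.5466], [0.0, 0.0, 1.0]], 'k1': 0.0043, 'T_tool_cam': [[-0.0001, -0.958, -0.2868, 0.0727], [1.0, -0.0002, 0.0001, 0.0002], [-0.0001, -0.2868, 0.958, -0.1425], [0.0, 0.0, 0.0, 1.0]]}
```

View pics/scene0.png

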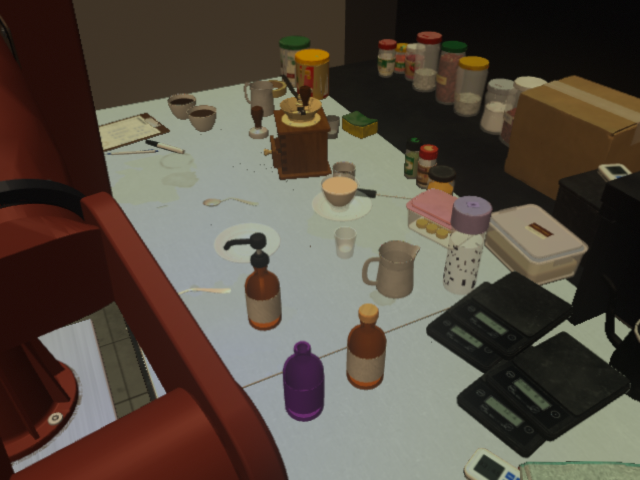

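View pics/top0.png

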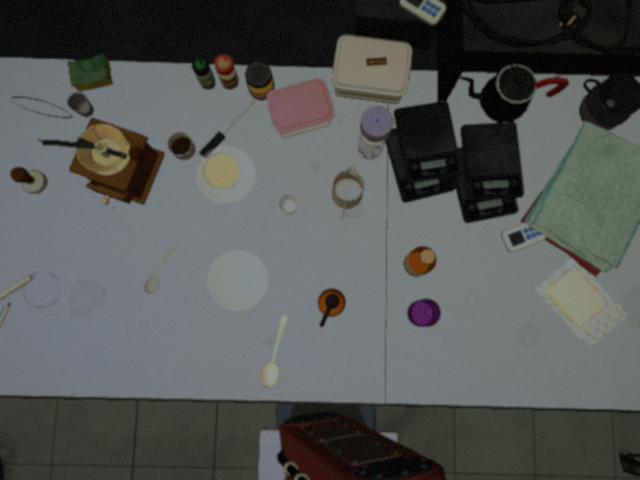

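```bash
cat > h.py <<'E'
import numpy as np, cv2
from station import manip, kinematics, optics
from scipy.spatial.transform import Rotation as R
def rot(q): return R.from_quat([q[1],q[2],q[3],q[0]]).as_matrix()
def quat(M):
    q=R.from_matrix(M).as_quat(); return [q[3],q[0],q[1],q[2]]
def down(yaw):  # tool z down; tool y axis at angle yaw from world x
    y=np.array([np.cos(yaw),np.sin(yaw),0]); z=np.array([0,0,-1.]); x=np.cross(y,z)
    return quat(np.column_stack([x,y,z]))
def camT(name,state=None):
    c=optics.get_calibration(name)
    if name=='wrist':
        T=np.eye(4); T[:3,:3]=rot(state['tool_rot']); T[:3,3]=state['position']
        return T@np.array(c['T_tool_cam'])
    return np.array(c['T'])
def slopes(name,uv):
    c=optics.get_calibration(name); K=np.array(c['mtx']); 
    return cv2.undistortPoints(np.array(uv,float).reshape(-1,1,2),K,np.array([c['k1'],0,0,0.])).reshape(-1,2)
def ray(name,uv,T):
    s=slopes(name,uv); d=np.column_stack([s,np.ones(len(s))])@T[:3,:3].T
    return T[:3,3],d
def onplane(name,uv,z,T):
    o,d=ray(name,uv,T); return o+d*((z-o[2])/d[:,2])[:,None]
def proj(name,P,T):
    c=optics.get_calibration(name); P=np.atleast_2d(P); p=(P-T[:3,3])@T[:3,:3]
    s=p[:,:2]/p[:,2:]; r2=(s**2).sum(1,keepdims=True); s=s*(1+c['k1']*r2); K=np.array(c['mtx'])
    return s*[K[0,0],K[1,1]]+[K[0,2],K[1,2]]
def shot(name,fn):
    s=manip.observe(); p,d=optics.read_camera(name); cv2.imwrite('pics/'+fn+'.png',p); np.save('pics/'+fn+'_d.npy',d)
    return p,d,camT(name,s)
E
python3 - <<'E'
import cv2,numpy as np
a=cv2.imread('pics/scene0.png'); b=cv2.imread('pics/top0.png')
x=cv2.resize(a[220:430,200:440],None,fx=2.5,fy=2.5,interpolation=cv2.INTER_CUBIC)
cv2.imwrite('pics/c1.png',x)
y=cv2.resize(b[230:340,190:450],None,fx=3,fy=3,interpolation=cv2.INTER_CUBIC)
cv2.imwrite('pics/c2.png',y)
E
```

```text
(no output)
```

View pics/c1.png

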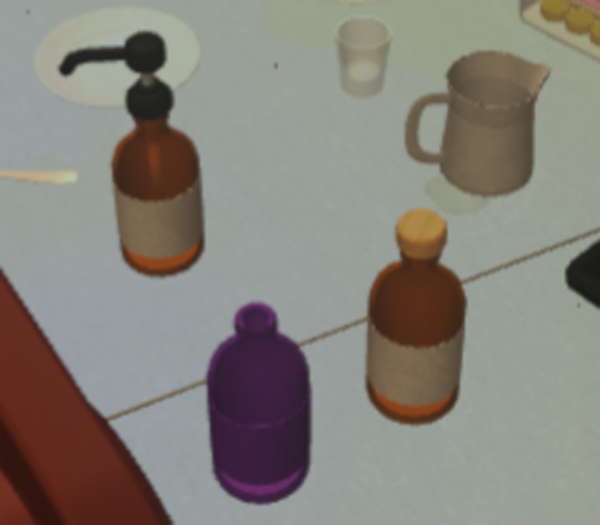

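View pics/c2.png

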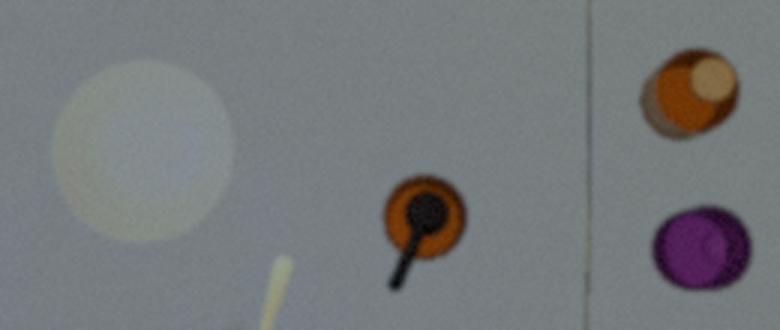

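```bash
python3 - <<'E'
from h import *
p=cv2.imread('pics/top0.png'); d=np.load('pics/top0_d.npy'); T=camT('top')
hsv=cv2.cvtColor(p,cv2.COLOR_BGR2HSV)
c=lambda off,uv:[off[0]+uv[0]/3,off[1]+uv[1]/3]
o=(190,230)
# approx from crop
cand={'stopper top':(c(o,(713,79)),.158),'head top':(c(o,(427,213)),.198),'spout end':(c(o,(395,287)),.182),'saucer':(c(o,(143,151)),.021),'purple top':(c(o,(714,247)),.14),'jug':([348,192],.09),'glass':([288,204],.058)}
for k,(uv,z) in cand.items():
    print(k,np.round(uv,1),np.round(onplane('top',[uv],z,T)[0],4), 'depthpt z', end=' ')
    u,v=np.int32(np.round(uv)); s=slopes('top',[uv])[0]; D=d[v,u]; print(np.round(T[:3,:3]@np.array([s[0]*D,s[1]*D,D])+T[:3,3],4))
Ts=camT('scene')
# triangulate with scene crop
cs=lambda uv:[200+uv[0]/2.5,220+uv[1]/2.5]
for k,uv,z in [('stopper top',(422,228),.158),('head',(146,42),.196),('spout',(66,68),.182),('saucer',(118,56),.021),('purple rim',(258,314),.14)]:
    print(k,np.round(onplane('scene',[cs(uv)],z,Ts)[0],4))
E
```

```text
stopper top [427.7 256.3] [ 0.5455 -0.2007  0.158 ] depthpt z [ 0.5456 -0.2009  0.1568]
head top [332.3 301. ] [0.4428 0.0031 0.198 ] depthpt z [0.4427 0.0031 0.1994]
spout end [321.7 325.7] [0.3921 0.0237 0.182 ] depthpt z [0.3921 0.0237 0.182 ]
saucer [237.7 280.3] [0.4934 0.2251 0.021 ] depthpt z [0.4945 0.2273 0.0057]
purple top [428.  312.3] [ 0.4262 -0.2046  0.14  ] depthpt z [ 0.43   -0.2295  0.0043]
jug [348 192] [ 0.6985 -0.0291  0.09  ] depthpt z [ 0.7186 -0.0327  0.0044]
glass [288 204] [0.6732 0.1101 0.058 ] depthpt z [0.6819 0.1128 0.0167]
stopper top [ 0.5428 -0.2095  0.158 ]
head [ 0.4456 -0.001   0.196 ]
spout [0.3921 0.014  0.182 ]
saucer [0.4925 0.2172 0.021 ]
purple rim [ 0.4288 -0.2129  0.14  ]
```

```bash
python3 - <<'E'
from h import *
s=manip.observe(); M=rot(s['tool_rot']); print(np.round(M,3), np.degrees(np.arctan2(M[1,1],M[0,1])))
for yaw in [-112,-90,-60,-30,0,30,68,90,120,150]:
    r=[]
    for P in [(0.544,-.205,.28),(0.544,-.205,.13),(.443,.001,.28),(.493,.222,.03),(.443,.001,.30),(.443,.001,.16),(.544,-.205,.3)]:
        q=kinematics.inverse_kinematics(list(P),down(np.radians(yaw)))
        r.append(None if q is None else np.round(q,2)[[0,5]].tolist())
    print(yaw,r)
E
```

```text
[[ 0.96   0.281 -0.   ]
 [ 0.281 -0.96   0.002]
 [ 0.    -0.002 -1.   ]] -73.6822318968872
-112 [[-0.48, 1.47], [-0.48, 1.47], [-0.16, 1.8], [0.29, 2.25], [-0.16, 1.8], [-0.16, 1.8], [-0.48, 1.47]]
-90 [[-0.48, 1.09], [-0.48, 1.09], [-0.16, 1.41], [0.29, 1.86], [-0.16, 1.41], [-0.16, 1.41], [-0.48, 1.09]]
-60 [[-0.48, 0.57], [-0.48, 0.57], [-0.16, 0.89], [0.29, 1.34], [-0.16, 0.89], [-0.16, 0.89], [-0.48, 0.57]]
-30 [[-0.48, 0.04], [-0.48, 0.04], [-0.16, 0.37], [0.29, 0.82], [-0.16, 0.37], [-0.16, 0.37], [-0.48, 0.04]]
0 [[-0.48, -0.48], [-0.48, -0.48], [-0.16, -0.16], [0.29, 0.29], [-0.16, -0.16], [-0.16, -0.16], [-0.48, -0.48]]
30 [[-0.48, -1.0], [-0.48, -1.0], [-0.16, -0.68], [0.29, -0.23], [-0.16, -0.68], [-0.16, -0.68], [-0.48, -1.0]]
68 [[-0.48, -1.67], [-0.48, -1.67], [-0.16, -1.34], [0.29, -0.89], [-0.16, -1.34], [-0.16, -1.34], [-0.48, -1.67]]
90 [[-0.48, -2.05], [-0.48, -2.05], [-0.16, -1.73], [0.29, -1.28], [-0.16, -1.73], [-0.16, -1.73], [-0.48, -2.05]]
120 [[-0.48, -2.58], [-0.48, -2.58], [-0.16, -2.25], [0.29, -1.8], [-0.16, -2.25], [-0.16, -2.25], [-0.48, -2.58]]
150 [None, None, None, [0.29, -2.32], None, None, None]
```

```bash
python3 - <<'E'
from h import *
Q=down(np.radians(-112))
manip.move_pose([0.544,-.205,.278],Q)
p,d,T=shot('wrist','w1'); s=manip.observe(); print(s['t'],s['position'])
print(proj('wrist',[[.544,-.205,.158],[.544,-.205,0]],T))
E
```

```text
2.1583 [ 0.54371213 -0.20583014  0.27785518]
[[319.29839548 235.38442522]
 [319.93672822 193.92960382]]
```

View pics/w1.png

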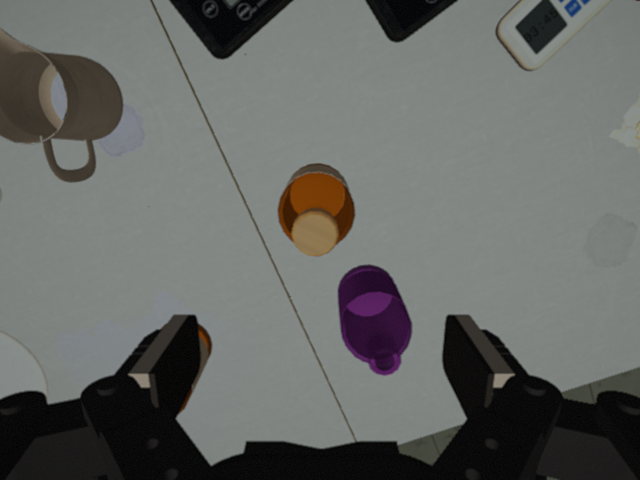

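```bash
python3 - <<'E'
from h import *
p=cv2.imread('pics/w1.png'); s=manip.observe(); T=camT('wrist',s)
hsv=cv2.cvtColor(p,cv2.COLOR_BGR2HSV)
print(hsv[231,315],hsv[195,318],hsv[215,290],hsv[150,300])
m=cv2.inRange(hsv,(8,60,130),(28,190,255)); m[:200]=0;m[260:]=0;m[:,:280]=0;m[:,350:]=0
m=cv2.morphologyEx(m,cv2.MORPH_OPEN,np.ones((3,3)))
cs,_=cv2.findContours(m,cv2.RETR_EXTERNAL,cv2.CHAIN_APPROX_NONE); c=max(cs,key=cv2.contourArea)
print(cv2.minEnclosingCircle(c),cv2.boundingRect(c),cv2.contourArea(c))
(u,v),r=cv2.minEnclosingCircle(c)
print(onplane('wrist',[(u,v)],.158,T), 'exp r', 16*414.4/ ((np.linalg.inv(T)@np.array([.544,-.205,.158,1]))[2]*1000))
# base: amber+label silhouettes
P=onplane('wrist',[(u,v)],.158,T)[0]
o=cv2.cvtColor(m,cv2.COLOR_GRAY2BGR); cv2.imwrite('pics/m1.png',o[180:280,260:370].repeat(4,0).repeat(4,1))
E
```

```text
[ 18 109 138] [ 15 251 120] [ 14 246  59] [ 75  11 135]
((313.90081787109375, 233.84710693359375), 22.203901290893555) (292, 213, 45, 43) 1428.0
[[ 0.54626682 -0.20226048  0.158     ]] exp r 24.350667539198852
```

View pics/m1.png

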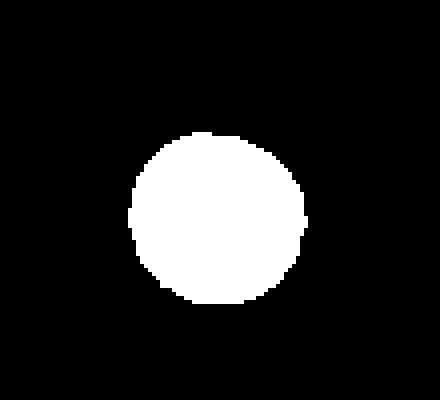

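```bash
python3 - <<'E'
from h import *
Q=down(np.radians(-112))
manip.servo_line([0.546,-.202,.175],rate=.2)
hit=manip.servo_line([0.546,-.202,.127],rate=.08,contact_N=8)
print(hit,manip.observe()['position'])
manip.close(30); s=manip.observe(); print('grip',s['grip_width'],s['wrist_force'],s['t'])
manip.servo_line([0.546,-.202,.20],rate=.1)
s=manip.observe(); print('grip',s['grip_width'],s['wrist_force'],s['t'],s['position'])
p,d,T=shot('scene','s1'); cv2.imwrite('pics/s1c.png',cv2.resize(p[150:450,200:460],None,fx=2,fy=2))
E
```

```text
False [ 0.54610115 -0.20203948  0.12688514]
grip 0.030756595920005132 [-0.20277388 -0.68962817  2.27685354] 4.125
grip 0.03098460448086431 [ 0.1872864   0.2938119  -1.19345587] 5.0083 [ 0.54543754 -0.20171774  0.19921726]
```

View pics/s1c.png

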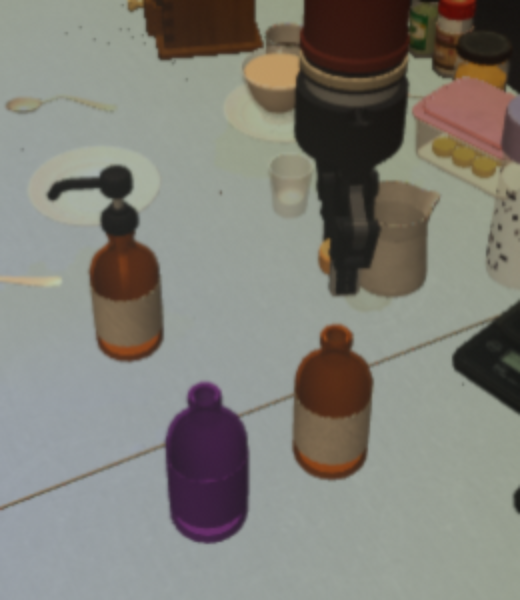

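```bash
python3 - <<'E'
from h import *
Q=down(np.radians(-75))
manip.servo_line([0.546,-.202,.235],rate=.2)
manip.move_pose([0.493,.223,.12],Q)
print(manip.observe()['t'])
hit=manip.servo_line([0.493,.223,.018],rate=.1,contact_N=4)
print(hit,manip.observe()['position'],manip.observe()['t'])
manip.open_gripper(); print(manip.observe()['t'])
manip.servo_line([0.493,.223,.12],rate=.12)
s=manip.observe(); print(s['t'],s['grip_width'])
p,d,T=shot('wrist','w2')
E
```

```text
7.0083
False [0.49382788 0.22326497 0.01878082] 8.175
8.75
9.75 0.08503298827646011
```

View pics/w2.png

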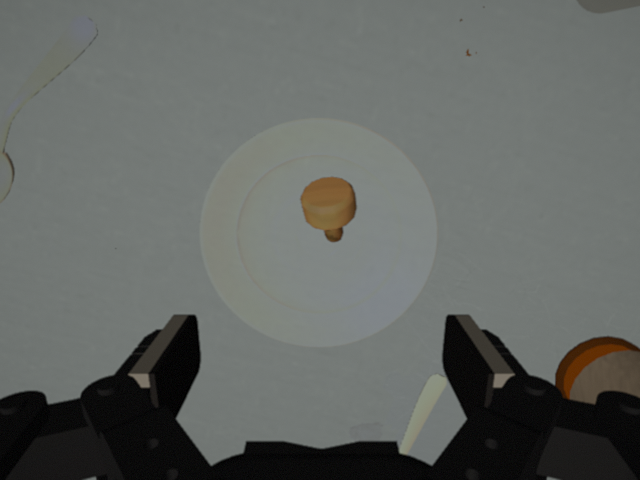

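```bash
python3 - <<'E'
from h import *
Q=down(np.radians(-112))
manip.servo_line([0.493,.223,.24],rate=.25)
manip.move_pose([0.545,-.203,.26],Q)
p,d,T=shot('wrist','w3'); s=manip.observe(); print(s['t'],s['position'])
print(proj('wrist',[[.546,-.202,.14]],T))
cv2.imwrite('pics/w3c.png',cv2.resize(p[160:290,240:400],None,fx=4,fy=4,interpolation=cv2.INTER_CUBIC))
manip.move_pose([0.443,.001,.318],Q)
p,d,T=shot('wrist','w4'); s=manip.observe(); print(s['t'],s['position'],s['tool_rot'])
np.save('pics/w4_T.npy',T)
E
```

```text
12.0667 [ 0.54518913 -0.20170227  0.25972453]
[[320.24543793 234.04086214]]
13.05 [4.43445601e-01 2.95900605e-04 3.17640799e-01] [ 2.63795147e-04  9.81562474e-01 -1.91141383e-01 -1.04956886e-04]
```

View pics/w3c.png

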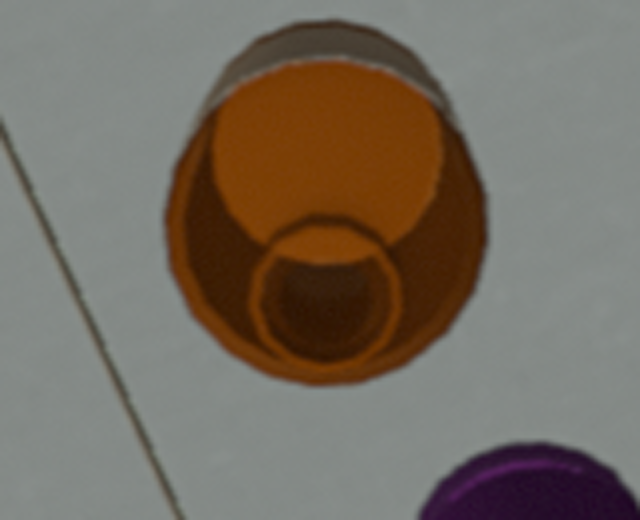

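View pics/w4.png

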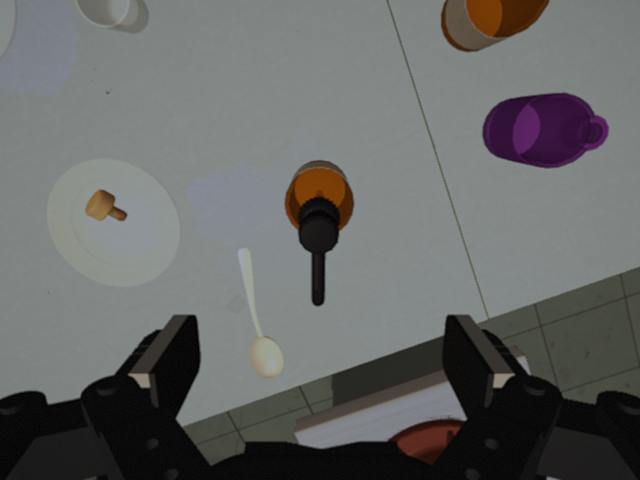

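```bash
python3 - <<'E'
from h import *
p=cv2.imread('pics/w4.png'); 
x=cv2.resize(p[180:310,260:380],None,fx=4.5,fy=4.5,interpolation=cv2.INTER_CUBIC); x=cv2.convertScaleAbs(x,alpha=2.5)
cv2.imwrite('pics/w4c.png',x)
p=cv2.imread('pics/w3.png'); x=cv2.resize(p[200:260,290:350],None,fx=10,fy=10,interpolation=cv2.INTER_CUBIC); x=cv2.convertScaleAbs(x,alpha=1.8)
cv2.imwrite('pics/w3d.png',x)
E
```

```text
(no output)
```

View pics/w4c.png

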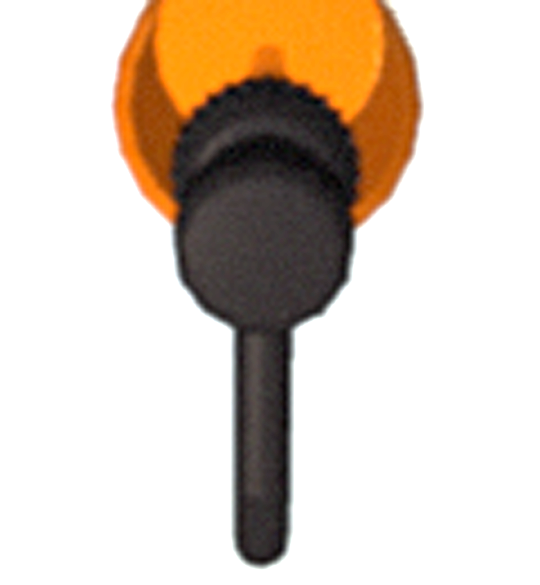

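View pics/w3d.png

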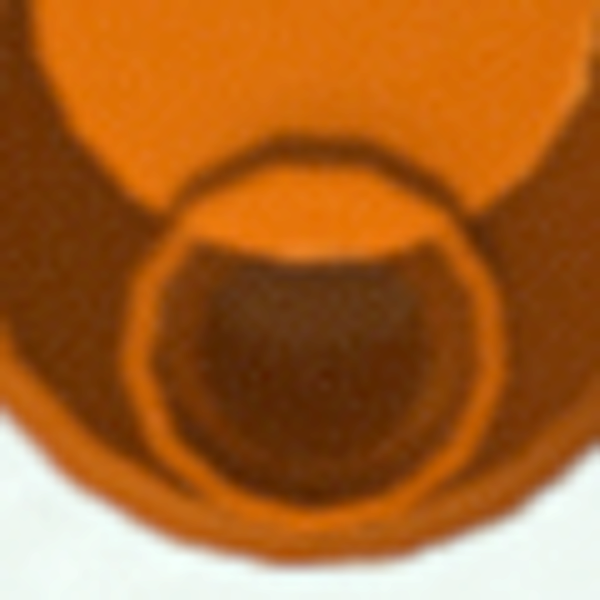

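```bash
python3 - <<'E'
from h import *
Q=down(np.radians(-112)); M=rot(Q)
T4=np.load('pics/w4_T.npy')
h=onplane('wrist',[(318.5,234.3)],.198,T4)[0]; print('head',h)
# mouth: state then
T3=np.eye(4); T3[:3,:3]=T4[:3,:3]@np.linalg.inv(np.array(optics.get_calibration('wrist')['T_tool_cam'])[:3,:3]); T3[:3,3]=[0.54518913,-0.20170227,0.25972453]
T3=T3@np.array(optics.get_calibration('wrist')['T_tool_cam'])
m=onplane('wrist',[(321.05,233.95)],.14,T3)[0]; print('mouth',m)
Tt=camT('top'); Ts=camT('scene')
p=cv2.imread('pics/s1.png'); print('mouth scene proj',proj('scene',[m,[*m[:2],.0]],Ts),'head',proj('scene',[h],Ts), 'top', proj('top',[m,h],Tt))
E
```

```text
head [0.44458289 0.00151181 0.198     ]
mouth [ 0.54603673 -0.20252151  0.14      ]
mouth scene proj [[367.83635195 316.10409681]
 [364.35772452 374.92169452]] head [[257.22603412 235.229324  ]] top [[426.996308   257.07759323]
 [333.13205548 300.14052612]]
```

```bash
python3 - <<'E'
from h import *
manip.servo_line([0.4446,.0015,.225],rate=.2)
hit=manip.servo_line([0.4446,.0015,.166],rate=.08,contact_N=8)
print(hit,manip.observe()['position'])
manip.close(40); s=manip.observe(); print('grip',s['grip_width'],s['wrist_force'],s['t'],s['position'])
p,d,T=shot('wrist','w5')
manip.servo_line([0.4446,.0015,.19],rate=.1)
s=manip.observe(); print('grip',s['grip_width'],s['wrist_force'],s['t'],s['position'])
hit=manip.servo_line([0.4446,.0015,.302],rate=.15,contact_N=6)
s=manip.observe(); print(hit,'grip',s['grip_width'],s['wrist_force'],s['t'],s['position'])
p,d,T=shot('scene','s2'); cv2.imwrite('pics/s2c.png',cv2.resize(p[100:350,150:400],None,fx=2.4,fy=2.4,interpolation=cv2.INTER_CUBIC))
p,d,T=shot('wrist','w6')
E
```

```text
False [0.44508217 0.00143107 0.1664773 ]
grip 0.026255295148194524 [-0.01902709  0.28623805  2.12719531] 15.125 [0.44491871 0.00156497 0.16639673]
grip 0.02631393088893336 [-0.20979368  0.53711024 -2.23477751] 15.5667 [0.44470977 0.00141167 0.19014294]
False grip 0.026354907237197484 [ 0.05444315  0.64789818 -0.55713748] 16.4667 [0.44381156 0.00161306 0.30059033]
```

View pics/s2c.png

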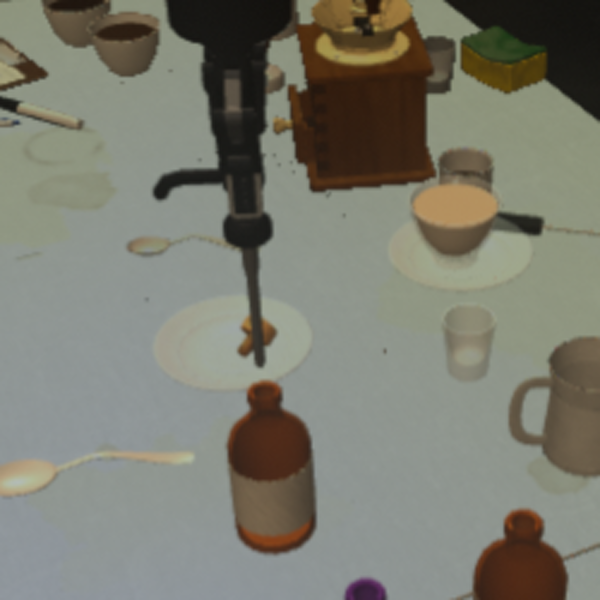

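View pics/w6.png

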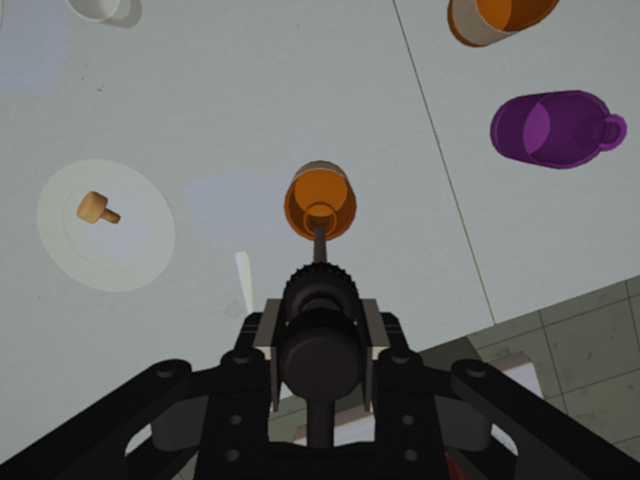

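```bash
python3 - <<'E'
from h import *
p=cv2.imread('pics/s2.png'); cv2.imwrite('pics/s2d.png',cv2.convertScaleAbs(cv2.resize(p[140:280,210:310],None,fx=6,fy=4*1.0,interpolation=cv2.INTER_CUBIC)[:, :],alpha=1.5))
p=cv2.imread('pics/w6.png'); cv2.imwrite('pics/w6d.png',cv2.convertScaleAbs(cv2.resize(p[190:410,230:410],None,fx=3.5,fy=2.7*1.0,interpolation=cv2.INTER_CUBIC),alpha=2.5))
s=manip.observe(); T=camT('wrist',s); c=s['position']; print(c)
A=np.array([[*c[:2],c[2]+dz] for dz in (.032,-.026,-.086-.04,-.138)])
print(np.round(proj('scene',A,camT('scene')),1)); print(np.round(proj('wrist',A,T),1))
E
```

```text
[0.44364568 0.00165733 0.30021387]
[[250.3 166.1]
 [253.2 197.5]
 [257.7 246.4]
 [258.2 251.9]]
[[319.7 368.8]
 [320.  292.4]
 [320.3 232.4]
 [320.4 227.8]]
```

View pics/s2d.png

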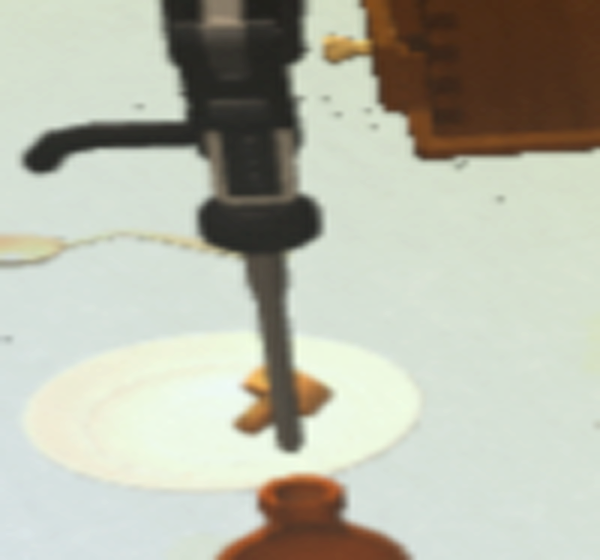

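View pics/w6d.png

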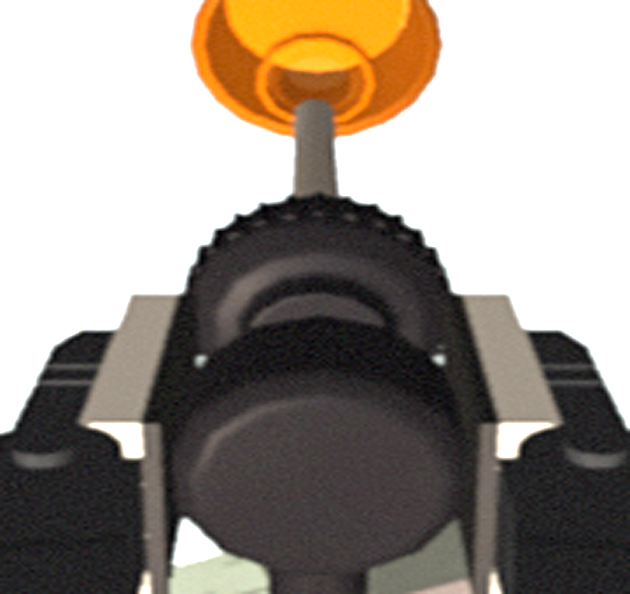

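```bash
python3 - <<'E'
from h import *
Q=down(np.radians(-112))
manip.servo_line([0.4446,.0015,.325],rate=.15)
manip.move_pose([0.546,-.2025,.325],Q)
manip.servo_line([0.546,-.2025,.290],rate=.1)
manip.pause(.2)
s=manip.observe(); print('grip',s['grip_width'],s['wrist_force'],s['t'],s['position'])
p,d,Ts=shot('scene','s3'); cv2.imwrite('pics/s3d.png',cv2.convertScaleAbs(cv2.resize(p[240:340,320:420],None,fx=6,fy=6,interpolation=cv2.INTER_CUBIC),alpha=1.5))
p,d,T=shot('wrist','w7'); cv2.imwrite('pics/w7d.png',cv2.convertScaleAbs(cv2.resize(p[190:290,270:370],None,fx=6,fy=6,interpolation=cv2.INTER_CUBIC),alpha=2))
c=s['position']; A=np.array([[*c[:2],c[2]-.138],[*c[:2],.14],[.546,-.2025,.14]])
print(np.round(proj('scene',A,Ts),1)); print(np.round(proj('wrist',A,T),1))
E
```

```text
grip 0.026275652520754443 [ 0.70637164  0.61740458 -0.29453755] 18.475 [ 0.54656279 -0.20263618  0.29115666]
[[368.5 310. ]
 [368.2 316. ]
 [367.8 316.1]]
[[320.3 228.7]
 [320.4 224.2]
 [320.5 224.9]]
```

View pics/s3d.png

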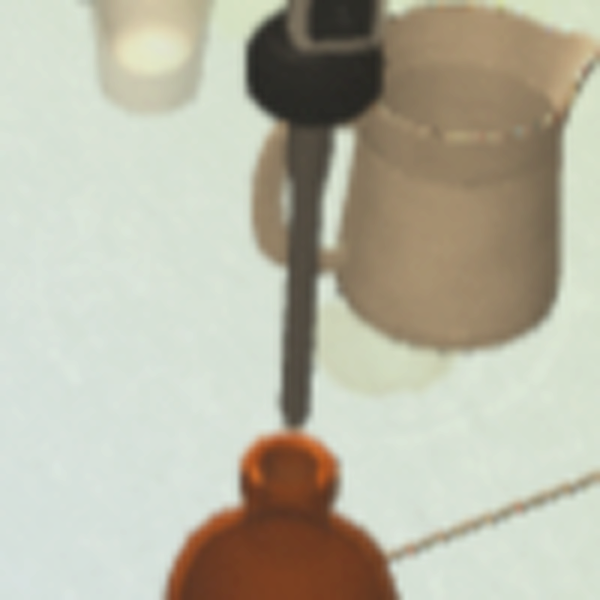

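View pics/w7d.png

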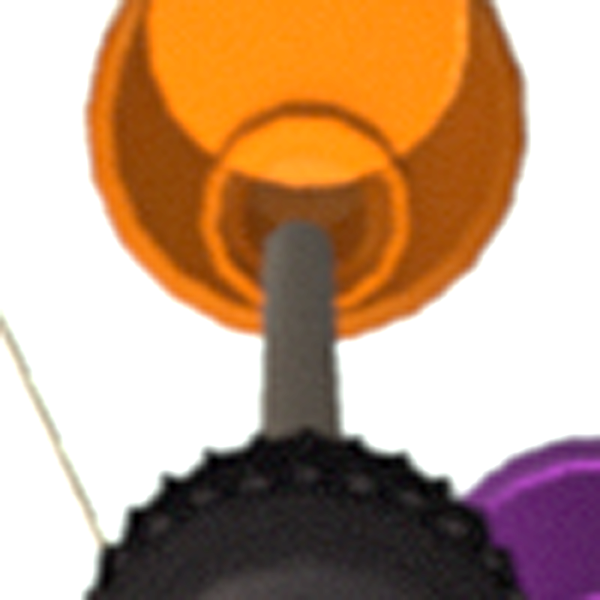

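```bash
python3 - <<'E'
from h import *
X,Y=.5458,-.2030
for z,r,cn in [(.284,.05,5),(.262,.05,4),(.215,.08,5),(.19,.05,5),(.172,.05,5)]:
    hit=manip.servo_line([X,Y,z],rate=r,contact_N=cn)
    s=manip.observe(); print(hit,np.round(s['position'],4),np.round(s['wrist_force'],2),round(s['grip_width'],4),s['t'])
    if hit: break
p,d,Ts=shot('scene','s4'); cv2.imwrite('pics/s4d.png',cv2.convertScaleAbs(cv2.resize(p[240:400,310:430],None,fx=4.5,fy=3.7,interpolation=cv2.INTER_CUBIC),alpha=1.5))
E
```

```text
False [ 0.5454 -0.2029  0.2832] [ 0.45 -0.03 -0.95] 0.0262 18.8417
False [ 0.5457 -0.2029  0.2616] [ 0.06  0.85 -0.18] 0.0263 19.4333
False [ 0.5459 -0.2031  0.215 ] [-1.18 -0.53 -1.48] 0.0264 20.1667
False [ 0.5457 -0.203   0.1898] [-0.19 -0.55 -1.02] 0.0263 20.8167
False [ 0.5455 -0.2028  0.1714] [0.04 0.17 0.18] 0.0261 21.325
```

View pics/s4d.png

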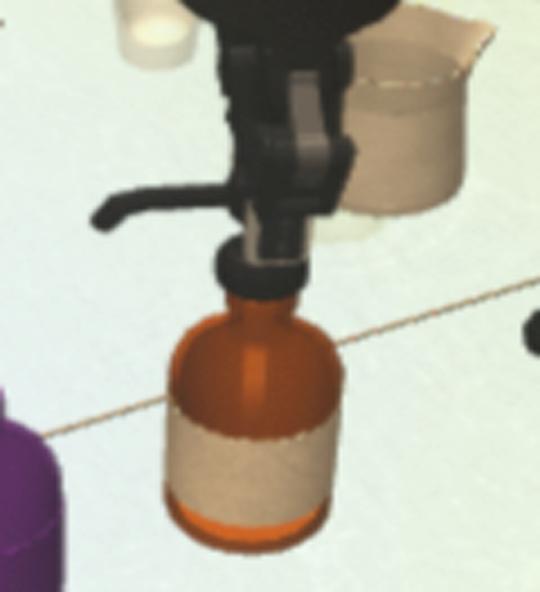

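```bash
python3 - <<'E'
from h import *
X,Y=.5458,-.2030
hit=manip.servo_line([X,Y,.164],rate=.03,contact_N=3)
s=manip.observe(); print(hit,np.round(s['position'],4),np.round(s['wrist_force'],2),round(s['grip_width'],4),s['t'])
manip.open_gripper(); manip.pause(.3)
s=manip.observe(); print(np.round(s['position'],4),np.round(s['wrist_force'],2),round(s['grip_width'],4),s['t'])
manip.servo_line([X,Y,.318],rate=.15); manip.pause(.3)
s=manip.observe(); print(np.round(s['position'],4),s['t'])
p,d,Ts=shot('scene','s5'); cv2.imwrite('pics/s5d.png',cv2.convertScaleAbs(cv2.resize(p[240:400,310:430],None,fx=4.5,fy=3.7,interpolation=cv2.INTER_CUBIC),alpha=1.5))
p,d,T=shot('wrist','w8'); cv2.imwrite('pics/w8d.png',cv2.convertScaleAbs(cv2.resize(p[180:310,260:380],None,fx=4.5,fy=4.5,interpolation=cv2.INTER_CUBIC),alpha=2.5)); np.save('pics/w8_T.npy',T)
E
```

```text
True [ 0.5465 -0.2033  0.1641] [-0.04  0.18  3.64] 0.0264 21.7417
[ 0.5454 -0.2028  0.1627] [ 0.07 -0.1   0.13] 0.0852 22.65
[ 0.5455 -0.2029  0.3172] 24.1333
```

View pics/s5d.png

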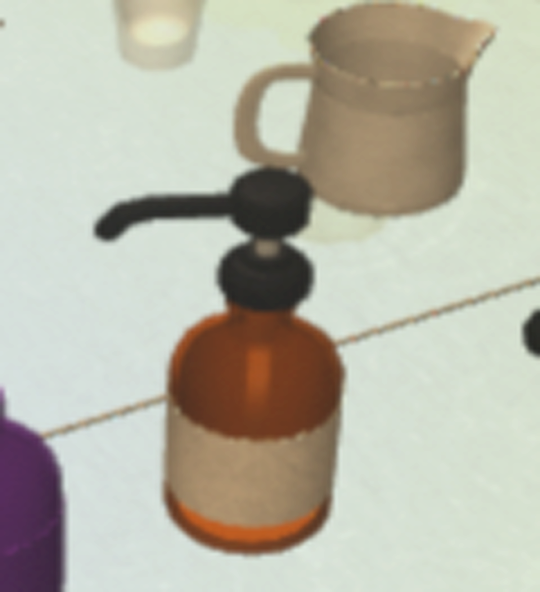

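View pics/w8d.png

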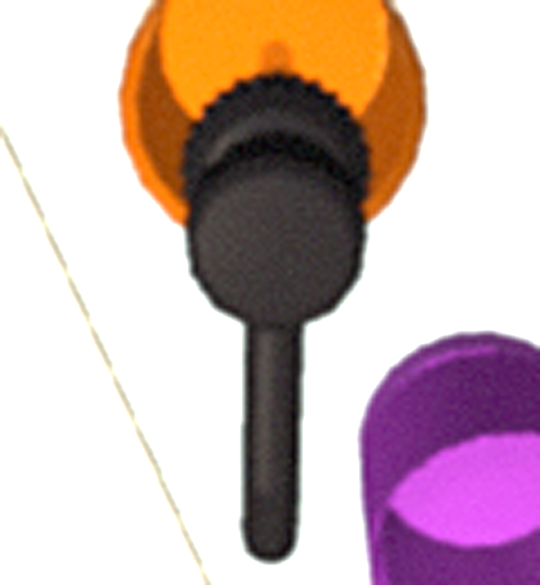

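```bash
python3 - <<'E'
from h import *
T=np.load('pics/w8_T.npy'); d=np.load('pics/w8_d.npy')
print(onplane('wrist',[(320.8,233.4)],.198,T))
for uv in [(321,233),(321,226),(321,240),(312,233),(330,233)]:
    s=slopes('wrist',[uv])[0]; D=d[uv[1],uv[0]]; print(uv,np.round(T[:3,:3]@np.array([s[0]*D,s[1]*D,D])+T[:3,3],4))
E
```

```text
[[ 0.54671315 -0.20355575  0.198     ]]
(321, 233) [ 0.5467 -0.2037  0.1973]
(321, 226) [ 0.5512 -0.2055  0.1974]
(321, 240) [ 0.5425 -0.202   0.1979]
(312, 233) [ 0.549  -0.1983  0.1976]
(330, 233) [ 0.5444 -0.2092  0.1969]
```

```bash
python3 - <<'E'
from h import *
X,Y=.5463,-.2034
manip.close(30)
manip.servo_line([X,Y,.208],rate=.15)
hit=manip.servo_line([X,Y,.179],rate=.04,contact_N=14)
s=manip.observe(); print(hit,np.round(s['position'],4),np.round(s['wrist_force'],2),s['t'])
p,d,Ts=shot('scene','s6'); cv2.imwrite('pics/s6d.png',cv2.convertScaleAbs(cv2.resize(p[240:400,310:430],None,fx=4.5,fy=3.7,interpolation=cv2.INTER_CUBIC),alpha=1.5))
s=manip.observe(); print(hit,np.round(s['position'],4),np.round(s['wrist_force'],2),s['t'])
E
```

```text
True [ 0.5478 -0.2042  0.1832] [-1.86  1.19  7.9 ] 26.5583
True [ 0.5478 -0.2042  0.1834] [-1.85  0.32  8.16] 26.6083
```

View pics/s6d.png

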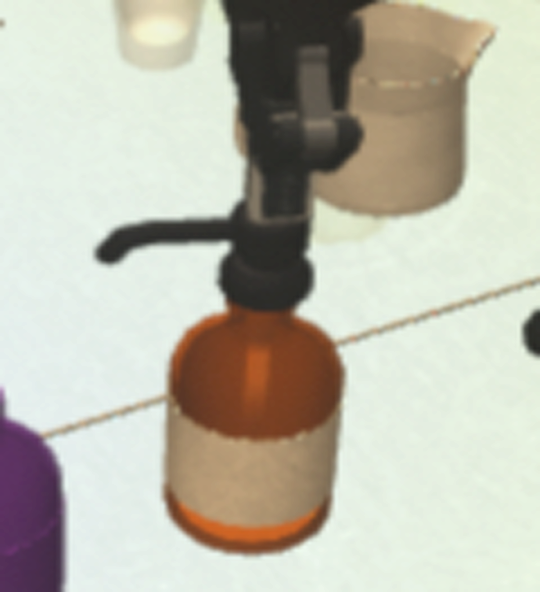

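```bash
python3 - <<'E'
from h import *
X,Y=.5467,-.2035
manip.servo_line([X,Y,.21],rate=.05)
manip.servo_line([X,Y,.318],rate=.2); manip.pause(.3)
s=manip.observe(); print(np.round(s['position'],4),np.round(s['wrist_force'],2),s['t'])
p,d,T=shot('wrist','w9'); cv2.imwrite('pics/w9d.png',cv2.convertScaleAbs(p,alpha=1.5))
p,dd,Ts=shot('scene','s7')
for uv in [(321,233),(321,226),(312,233),(330,233)]:
    q=slopes('wrist',[uv])[0]; D=d[uv[1],uv[0]]; print(uv,np.round(T[:3,:3]@np.array([q[0]*D,q[1]*D,D])+T[:3,3],4))
E
```

```text
[ 0.5461 -0.2032  0.3163] [-0.91  0.04  0.02] 28.3083
(321, 233) [ 0.5477 -0.2042  0.1976]
(321, 226) [ 0.5518 -0.2059  0.1967]
(312, 233) [ 0.5498 -0.1987  0.1975]
(330, 233) [ 0.5452 -0.2096  0.1967]
```

View pics/w9d.png

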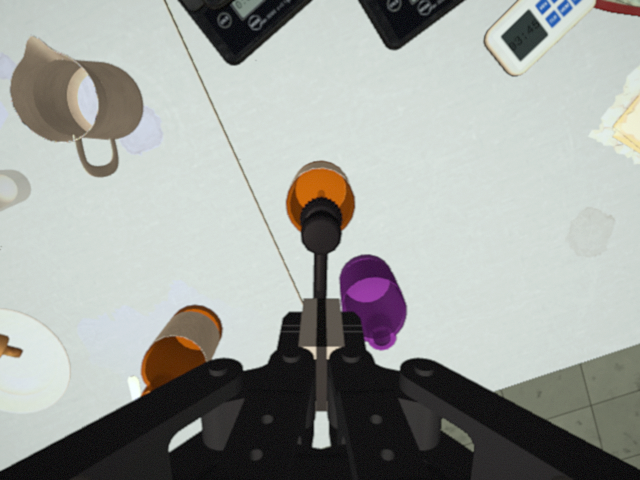

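View pics/s7.png

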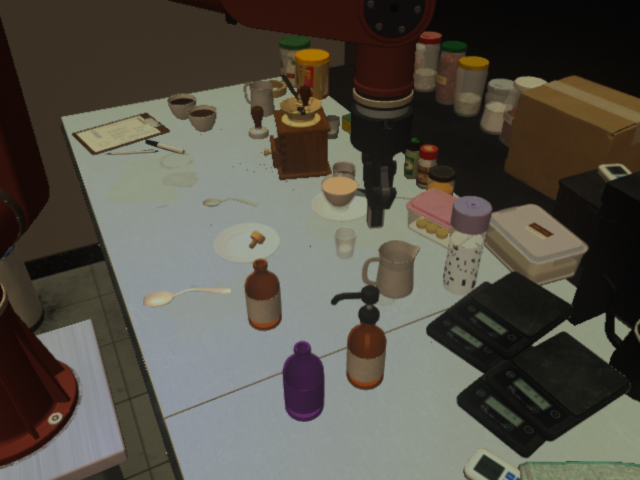

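```bash
python3 - <<'E'
from h import *
Ts=camT('scene'); a=onplane('scene',[(257,240)],.02,Ts)[0]; b=onplane('scene',[(247.2,242.4)],.021,Ts)[0]; print('stopper-saucer',np.round(a,3),np.round(b,3),np.linalg.norm((a-b)[:2]))
manip.hand_in(); print(manip.observe()['t'])
E
```

```text
stopper-saucer [0.515 0.217 0.02 ] [0.493 0.217 0.021] 0.022710241728070558
the job is handed in; nothing more can be done
the job is handed in; nothing more can be done
```

I moved the pump to the fresh bottle, pressed its head once and handed the job in at about 28 s. No verdict was reported. Everything went through on the first try.

- **Stopper:** It came out cleanly and lies on its side on the empty saucer, about 23 mm from the centre (limit 60 mm).
- **Pump fit:** It went in without resistance, with only about 3.6 N as the flange met the rim. It stands upright, and its measured axis is within about 1–2 mm of the mouth centre (limit 4 mm).
- **Head press:** With the fingers shut, I pressed the head down about 14.7 of its 15 mm, stopping at the 14 N force limit I had set. It sprang back up, with the top reading 0.197–0.198 m against 0.198 m expected.
- **Other items:** In the last pictures both bottles stand upright where they began. The jug, the small glass and the purple bottle look undisturbed, and the gripper is clear of everything.

**Disagreements:** The first rough estimates from the scene and top cameras differed by up to about 9 mm. The close wrist-camera measurement settled which position was right, and later checks agreed to about 1 mm. The last wrist-depth reading put the head about 1 mm further along x than just before the press, which is within the 2 mm calibration error.

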